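Find the full screw tin

TASK

Only one of the three identical screw tins on the garage bench is still full. Feel which one by its weight as you lift it, and stand that one upright in the empty half of the wooden tray, setting it down rather than dropping it. The two empty tins must end up standing upright where they stood.

Things in the scene. Friction and masses are not known exactly. Their poses are not given: they have to be found in the camera images.
- tin_a_center (a point): One of three like lidded screw tins (lid fixed on), 56 mm across, 80 mm tall, standing on the bench; this point is its centre, 40 mm above its underside, z up its axis. One of the three is full, 0.45 to 0.55 kg; two are empty, 0.09 to 0.11 kg each. Which is full changes each time and only its weight shows it. A wider flat grey tin, a shorter glass jar with a black lid and a wrench nearby are not part of the job.
- tin_b_center (a point): One of three like lidded screw tins (lid fixed on), 56 mm across, 80 mm tall, standing on the bench; this point is its centre, 40 mm above its underside, z up its axis. One of the three is full, 0.45 to 0.55 kg; two are empty, 0.09 to 0.11 kg each. Which is full changes each time and only its weight shows it. A wider flat grey tin, a shorter glass jar with a black lid and a wrench nearby are not part of the job.
- tin_c_center (a point): One of three like lidded screw tins (lid fixed on), 56 mm across, 80 mm tall, standing on the bench; this point is its centre, 40 mm above its underside, z up its axis. One of the three is full, 0.45 to 0.55 kg; two are empty, 0.09 to 0.11 kg each. Which is full changes each time and only its weight shows it. A wider flat grey tin, a shorter glass jar with a black lid and a wrench nearby are not part of the job.
- tray_cell (a point): The middle of the inner floor of the empty half of a low wooden tray that is fixed to the bench. The floor is 8 mm above the bench, the walls 8 mm thick with their rims 25 mm above the bench. The tray measures 134 x 252 mm, its long side along this point's y axis; the empty half is the one towards +y, 118 mm (x) by 114 mm (y) inside. The other half, towards -y, holds wood offcuts. z is up.
Not all that is in view belongs to the job. What is shaped like the part that bears tin_b_center but orange or yellow is not meant. What is shaped like the part that bears tin_a_center but blue is not meant.

How it is judged:
By the outcome, as a careful person would: the job done as asked, in the order asked, and still so for the second after the job is handed in, with the robot touching nothing.
It also fails if it takes over 62 s, if anything falls off the work surface, if the arm or the gripper's body presses on something with over 40 N, if the wrist force passes 120 N, or if a joint passes its speed limit or range.

ROBOT

A 6-joint arm with a two-finger parallel gripper is mounted at the origin on the work surface. World frame = base frame: x ahead of the robot, y to its left, z up, the work surface at z = 0. Lengths are in m, angles in rad, forces in N, time in s.
With the tool pointing down it reaches from about 0.275 to 0.85 m from the base axis. Payload 19 kg.
Tool frame: the origin (TCP) lies midway between the tips of the shut fingers; the grasp point (between the pads) lies 19 mm behind it; z points along the fingers, y is the direction in which the jaws open and shut (so a half turn about z gives the same grasp; the last joint's range is limited). The gripper opens to 85 mm and grips with 20 to 120 N. Pads are 22 mm wide; open, the fingers measure 114 mm over their backs; the gripper's body (76 mm by 85 mm) begins 54 mm behind the grasp point. The pads swing forward as they close: fully open they stand 13 mm farther back than shut.
Start: joints at [1.142, 0.15, 1.437, -0, 1.554, -0.134], TCP at [0.167, 0.55, 0.231] pointing down, gripper open.
Joint ranges: [-2.8, 2.8], [-0.68, 2.1], [0.12, 2.68], [-1.39, 4.53], [0.16, 2.79], [-2.81, 2.81]. Speed limits (rad/s): [1.89, 1.89, 2.22, 3.01, 3.01, 3.01].

INTERFACE

Orientations are given as a rotation vector (axis times angle).
In Python, from plant import r, solve_ik, observe, optics gives the robot as it stands. Calls block until the motion is done:
- r.move_pose(position, orientation): joint-space move of the TCP to a pose.
- r.servo_line(position, rate=0.15, attitude=None, max_force=None): straight line of the TCP; attitude=None keeps the orientation; rate is the mean speed in m/s. With max_force (N) it stops when the force on the tool has changed by that much, and returns True; else False.
- r.set_joints(angles): joint-space move.
- r.let_go() and r.gripper_close(grasp_force=None): open the fingers fully, or close them until they stop; grasp_force is the grip in N (None keeps the last).
- r.sleep(seconds).
- solve_ik(position, orientation): joint angles nearest the present ones, or None.
- observe(): the state.
- optics.camera(name): name is "scene" or "side" or "wrist"; returns a dict with "img" (400x640x3 uint8, red, green, blue), "K" (3x3 intrinsics, pixels), "world_from_camera" (4x4, takes a point from camera to world coordinates); the wrist camera has in their place "hand_eye" (4x4, takes a point from camera to tool coordinates, whose origin is the TCP and whose axes are the flange's). Camera axes: x right, y down, z forward; pixel columns grow to the right and rows downward; lengths in m; the calibration is good to about 2 mm. A picture is of the moment at which its call begins: read the wrist's pose just before it. There is no depth.
A pose or a line that the arm cannot do raises r.IKError and nothing moves.
- r.finish_job(): hands the job in, once; it reports no verdict.
The state is a dict: "time_s": time; "joint_pos": joint angles; "joint_velocities": joint speeds; "joint_torque": joint torques, N m; "eef_pos": TCP position; "tool_rot": TCP orientation; "force": force on the tool from outside, world axes, zero at the start; "wrist_torque": the same for the moment, N m; "width": finger opening in m.
Only numpy, scipy, OpenCV 4.12 (cv2) and the standard library are available. Lean on these libraries where they do the work, as an engineer would, in place of code of your own. Each camera call takes 0.05 s, during which the arm holds its last target.

## Working session

There is one attempt and no reset: what is moved stays moved. The work goes in short steps, each a Python script; the robot and the scene stay as the last script left them, time stands still between calls to the robot, and variables do not carry over. Pictures are saved under pics/ and viewed, and the job is handed in when it is done.

```bash
mkdir -p pics; ls
python3 - <<'E'
from plant import r, solve_ik, observe, optics
import cv2,numpy as np
print(observe())
for n in ["scene","side","wrist"]:
    c=optics.camera(n); cv2.imwrite(f"pics/{n}0.png",c["img"][:,:,::-1]); print(n,c["K"].tolist(),np.round(c.get("world_from_camera",c.get("hand_eye")),4).tolist())
E
```

```text
pics
{'time_s': 0.0, 'joint_pos': array([ 1.14197556e+00,  1.50975360e-01,  1.43804251e+00, -2.40048808e-05,
        1.55380282e+00, -1.33978472e-01]), 'joint_velocities': array([-1.33292091e-03, -8.96319467e-04,  5.99413245e-05, -1.71683748e-03,
       -1.35883074e-03,  3.08705722e-04]), 'joint_torque': array([ 1.79508061e-03, -7.13080001e+01, -5.70874751e+01,  1.04561309e-06,
        9.15440643e-03, -2.75472581e-05]), 'eef_pos': array([0.16699613, 0.54994893, 0.23067581]), 'tool_rot': array([-4.61414009e-01, -3.10720136e+00,  1.86340106e-03]), 'force': array([ 1.03726299, -0.02757577,  0.10416076]), 'wrist_torque': array([ 0.03684094,  0.02931213, -0.03050882]), 'width': 0.08527893477146883}
scene [[485.4351263189202, 0.0, 324.1737243082312], [0.0, 485.4351263189202, 199.72375500905224], [0.0, 0.0, 1.0]] [[-0.3936, 0.5534, -0.734, 1.1479], [0.9192, 0.2268, -0.3219, 0.3708], [-0.0116, -0.8014, -0.598, 0.5784], [0.0, 0.0, 0.0, 1.0]]
side [[401.05240521919205, 0.0, 319.8205316660488], [0.0, 401.05240521919205, 203.30454379981222], [0.0, 0.0, 1.0]] [[0.9992, -0.0321, 0.0231, 0.4694], [-0.0395, -0.7676, 0.6398, -0.4642], [-0.0029, -0.6402, -0.7682, 0.688], [0.0, 0.0, 0.0, 1.0]]
wrist [[291.2858609684567, 0.0, 318.9834194261565], [0.0, 291.2858609684567, 197.7333059559225], [0.0, 0.0, 1.0]] [[0.0004, -0.9485, -0.3166, 0.0804], [1.0, 0.0004, 0.0003, -0.0002], [-0.0002, -0.3166, 0.9485, -0.1423], [0.0, 0.0, 0.0, 1.0]]
```

View pics/scene0.png

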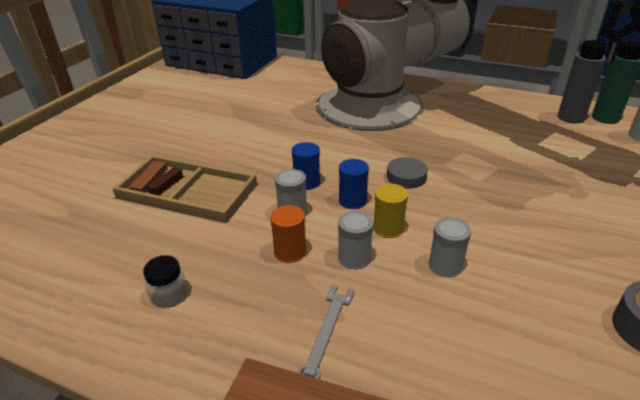

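View pics/side0.png

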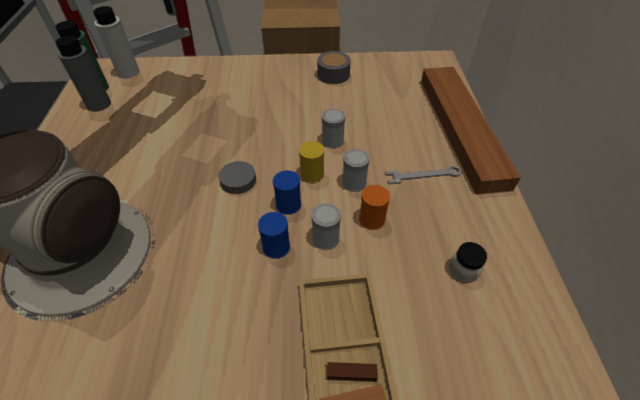

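View pics/wrist0.png

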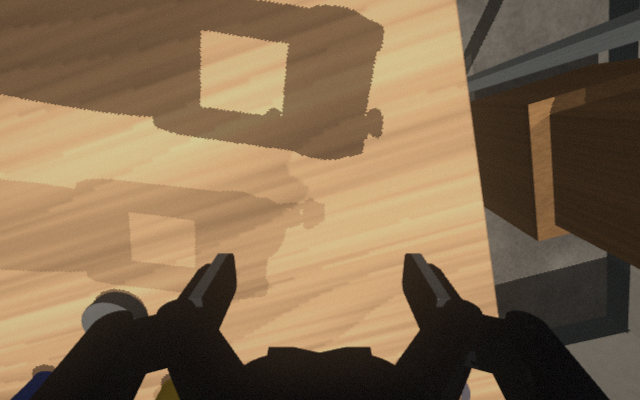

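Scene picture: grey tins are at px (291,193), (355,240) and (450,247). Possible mix-ups are blue (306,166) and (353,184), orange (289,234), yellow (390,211), the flat grey tin (407,172) and the jar (166,281). The empty tray cell is at (215,190). In the side picture the greys are at (326,226), (356,170), (333,128) and the cell at (341,312). Next, a close crop to check the choice.

Run:
```python
import cv2,numpy as np
a=cv2.imread("pics/scene0.png")[130:290,250:490]; a=cv2.resize(a,None,fx=3.2,fy=3.2,interpolation=cv2.INTER_CUBIC)
cv2.imwrite("pics/c1.png",a)
b=cv2.imread("pics/side0.png")[95:400,240:420]; b=cv2.resize(b,None,fx=1.95,fy=1.95,interpolation=cv2.INTER_CUBIC)
c=cv2.imread("pics/scene0.png")[150:225,105:265]; c=cv2.resize(c,None,fx=2.5,fy=2.5,interpolation=cv2.INTER_CUBIC)
o=np.zeros((600,800,3),np.uint8); o[:b.shape[0],:b.shape[1]]=b; o[:c.shape[0],360:360+c.shape[1]]=c
cv2.imwrite("pics/c2.png",o)
```

```text
(no output)
```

View pics/c1.png

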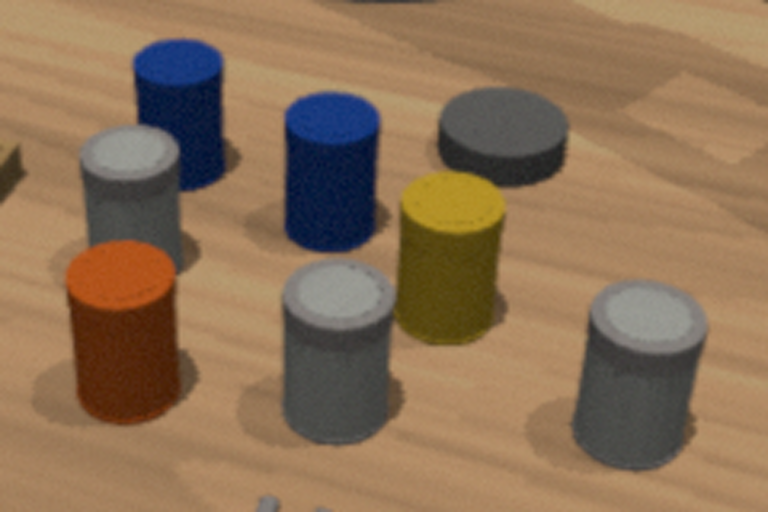

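View pics/c2.png

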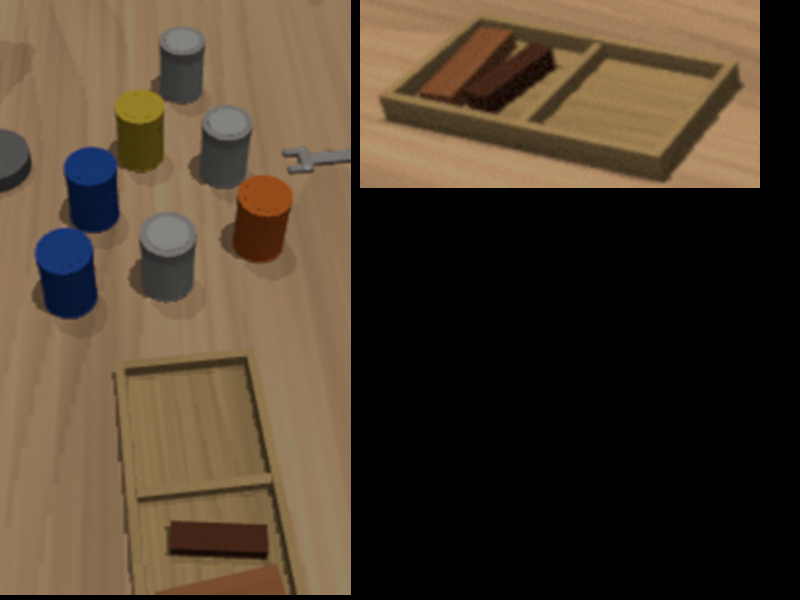

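```bash
cat > h.py <<'E'
import numpy as np
from plant import r, solve_ik, observe, optics
KS=np.array([[485.435,0,324.174],[0,485.435,199.724],[0,0,1]])
KD=np.array([[401.052,0,319.82],[0,401.052,203.305],[0,0,1]])
def plane(K,T,uv,z):
    d=T[:3,:3]@np.linalg.solve(K,[*uv,1]); return T[:3,3]+d*(z-T[2,3])/d[2]
E
python3 - <<'E'
from h import *
S=optics.camera("scene");D=optics.camera("side")
P={"t1":((290.6,177.8),(326.2,215)),"t2":((355.9,221.3),(355.9,158.6)),"t3":((451.9,229.1),(333.3,116.5)),"b1":((306,150),(273.8,224.2)),"b2":((353.8,167.2),(287.2,181.2)),"or":((288.1,215.9),(375.4,195.5)),"ye":((391.3,193.4),(311.8,150.9))}
for k,(a,b) in P.items(): print(k,*[np.round(plane(c["K"],c["world_from_camera"],p,.08)[:2],4) for c,p in((S,a),(D,b))])
for p in((256.2,176),(225.8,214.5),(115,188.8),(153,158)):print(plane(S["K"],S["world_from_camera"],p,.025)[:2].round(4))
for p in((300,280.6),(368.2,277)):print(plane(D["K"],D["world_from_camera"],p,.025)[:2].round(4))
E
```

```text
t1 [0.4977 0.0193] [0.4988 0.0123]
t2 [0.5703 0.1731] [0.571  0.1653]
t3 [0.5309 0.32  ] [0.5308 0.3125]
b1 [0.3976 0.0039] [ 0.3986 -0.0057]
b2 [0.4207 0.1139] [0.4226 0.1044]
or [0.5995 0.0651] [0.5998 0.0578]
ye [0.4748 0.2036] [0.4758 0.1938]
[ 0.4467 -0.0877]
[ 0.579  -0.0766]
[ 0.5926 -0.3252]
[ 0.4703 -0.3307]
[ 0.4452 -0.097 ]
[ 0.5724 -0.0947]
```

Both cameras agree on x, but y disagrees by about 8 mm, so I'll settle it with one wrist view from overhead.

```bash
cat >> h.py <<'E'
def rv(phi_deg): # jaw direction angle in world; 90 => along +y, camera on -x side
    t=np.radians(90+(phi_deg-90)/2); return np.pi*np.array([np.cos(t),np.sin(t),0])
E
python3 - <<'E'
from h import *
import cv2
from scipy.spatial.transform import Rotation as R
r.move_pose([.55,.08,.30],rv(90))
s=observe(); w=optics.camera("wrist"); print(s["time_s"],s["eef_pos"],s["tool_rot"],s["joint_pos"].round(3))
T=np.eye(4);T[:3,:3]=R.from_rotvec(s["tool_rot"]).as_matrix();T[:3,3]=s["eef_pos"]
np.savez("w1.npz",T=T@w["hand_eye"],K=w["K"]); cv2.imwrite("pics/w1.png",w["img"][:,:,::-1])
E
```

```text
2.4333 [0.54987141 0.08068482 0.29994311] [ 1.13319415e-03 -3.14147766e+00 -2.41953348e-04] [ 0.007  0.097  1.361  0.     1.684 -1.565]
```

View pics/w1.png

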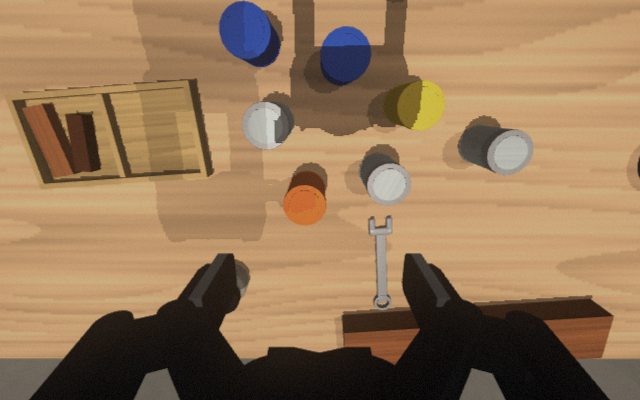

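Run:
```python
import cv2,numpy as np
im=cv2.imread("pics/w1.png")
a=cv2.resize(im[70:200,0:230],None,fx=3,fy=3,interpolation=cv2.INTER_CUBIC)
cv2.imwrite("pics/w1t.png",a)
b=cv2.resize(im[80:220,235:545],None,fx=2.5,fy=2.5,interpolation=cv2.INTER_CUBIC)
cv2.imwrite("pics/w1c.png",b)
```

```text
(no output)
```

View pics/w1t.png

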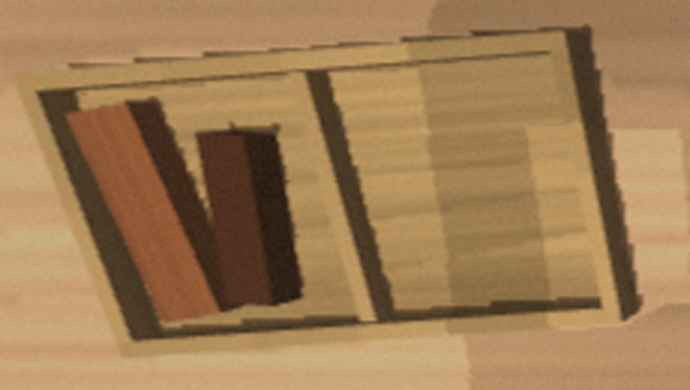

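View pics/w1c.png

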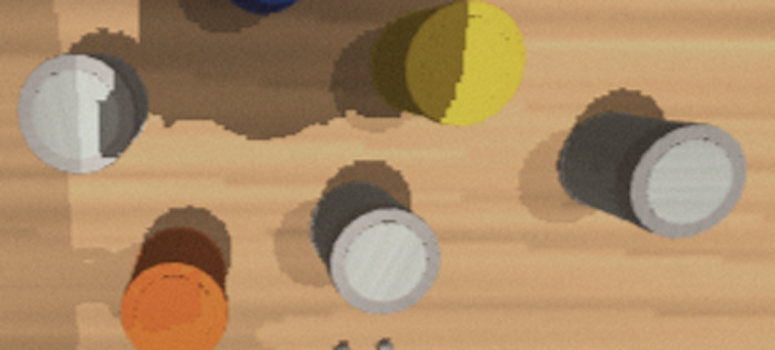

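Run:
```python
from h import *
d=np.load("w1.npz")
f=lambda p,z:plane(d["K"],d["T"],p,z)[:2].round(4)
for p in((265.4,125.2),(389,184),(510.2,152.4)):print(f(p,.08))
for p in((189,80),(206.7,178.3),(41.7,188.3),(6,94)):print(f(p,.025))
```

```text
[0.4978 0.0154]
[0.5715 0.1707]
[0.5305 0.3186]
[ 0.4437 -0.0928]
[ 0.5786 -0.0856]
[ 0.5943 -0.3339]
[ 0.4616 -0.3423]
```

```bash
cat >> h.py <<'E'
TZ=0.03
def fz(n=4):
    v=[]
    for _ in range(n): r.sleep(0.08); v.append(observe()["force"])
    return np.mean(v,0)
def grab(xy,phi):
    r.move_pose([*xy,.16],rv(phi))
    hit=r.servo_line([*xy,TZ],rate=.12,max_force=15)
    print("hit",hit,observe()["eef_pos"].round(4))
    if hit: raise SystemExit
    r.gripper_close(50); f0=fz()
    print("width",observe()["width"],"t",observe()["time_s"])
    r.servo_line([*xy,TZ+.03],rate=.08); r.sleep(.2); f1=fz()
    print("dF",(f1-f0).round(2),"f1",f1.round(2),"w",observe()["width"],"t",observe()["time_s"])
    return f1-f0
def putback(xy):
    h=r.servo_line([*xy,TZ+.004],rate=.08)
    h=r.servo_line([*xy,TZ-.002],rate=.02,max_force=4); print("down",h,observe()["eef_pos"].round(4))
    r.let_go(); r.servo_line([*xy,.16],rate=.2)
    print("t",observe()["time_s"])
t1=(.498,.0155);t2=(.571,.170);t3=(.5307,.317)
E
python3 - <<'E'
from h import *
import cv2
print(grab(t2,45))
w=optics.camera("side")["img"];cv2.imwrite("pics/g2.png",w[:,:,::-1])
E
```

```text
hit False [0.5714 0.1701 0.0308]
width 0.05400070762573419 t 5.375
dF [ 0.55 -0.52 -6.88] f1 [-0.2  -0.33 -1.08] w 0.054211979079843015 t 6.4333
[ 0.553433   -0.51726987 -6.8822929 ]
```

View pics/g2.png

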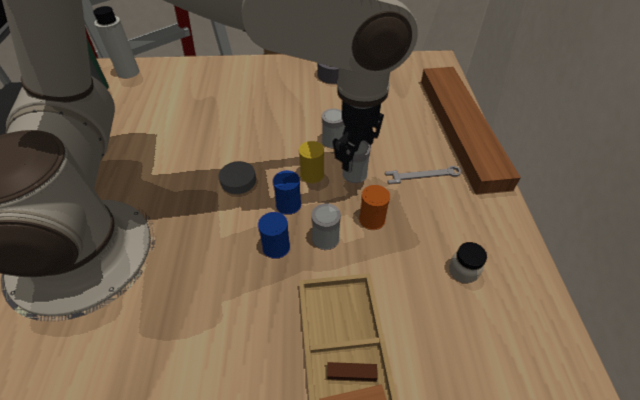

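In the side view the grey tin at (355,165) is held clear of the bench, and no neighbour was disturbed. Lifted, fz is -1.08 N, which suggests empty, but the pre-lift baseline was loaded by bench contact. I'll put the tin back and read the unloaded force as the reference.

Run:
```python
from h import *
putback(t2); r.sleep(.2); print("free",fz().round(2))
print(grab(t3,90))
```

```text
down True [0.5718 0.1702 0.0304]
t 8.4583
free [ 0.09  0.07 -0.08]
hit False [0.5311 0.3172 0.0308]
width 0.05418650434207455 t 11.6083
dF [ 1.55 -0.25 -7.02] f1 [ 0.25  0.48 -1.01] w 0.05432102205764842 t 12.6667
[ 1.5464486  -0.24823975 -7.01503839]
```

The unloaded force is -0.08 N, so both tins so far weigh about 1 N (empty). That leaves t1, which I'll weigh too.

Run:
```python
from h import *
import cv2
putback(t3)
cv2.imwrite("pics/s3.png",optics.camera("scene")["img"][:,:,::-1])
print(grab(t1,90))
```

```text
down True [0.5312 0.3174 0.0304]
t 14.6417
hit False [0.4984 0.0155 0.0307]
width 0.05525789066878175 t 17.8083
dF [  2.56   1.13 -13.02] f1 [ 0.06 -0.15 -4.47] w 0.05535443761181014 t 18.8667
[  2.56486758   1.12534483 -13.01921447]
```

View pics/s3.png

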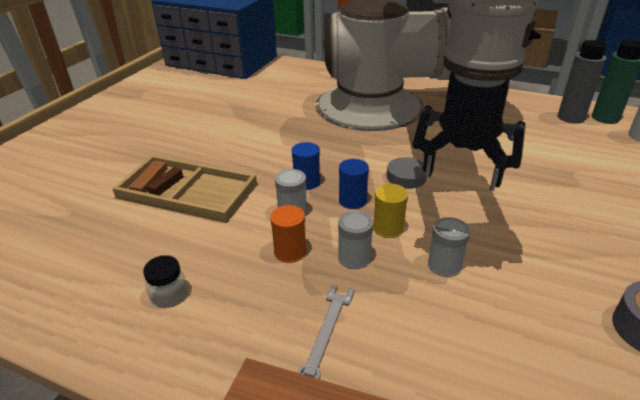

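All three weighed: t2 about 1.0 N, t3 about 0.9 N, t1 4.4 N (0.45 kg), so t1 is the full one. The scene picture shows t2 (355,240) and t3 (449,247) standing where they were. Now I'll carry t1 to the cell.

Run:
```python
from h import *
import cv2
c=(.515,-.154)
r.servo_line([*t1,TZ+.08],rate=.12)
r.servo_line([*c,TZ+.08],rate=.12)
cv2.imwrite("pics/p1.png",np.hstack([cv2.resize(optics.camera(n)["img"],None,fx=.625,fy=.625) for n in("scene","side")])[:,:,::-1])
r.sleep(.2)
r.servo_line([*c,TZ+.02],rate=.08)
r.sleep(.2)
print(observe()["width"],observe()["force"],observe()["time_s"])
w=[optics.camera(n)["img"] for n in("scene","side")]
cr=[cv2.resize(w[0][130:240,80:300],(400,200)),cv2.resize(w[1][220:400,240:440],(400,360))]
o=np.zeros((360,800,3),np.uint8);o[:200,:400]=cr[0];o[:,400:]=cr[1];cv2.imwrite("pics/p2.png",o[:,:,::-1])
```

```text
0.05506000278942824 [ 0.05509552  0.02416757 -2.80513617] 22.4
```

View pics/p2.png

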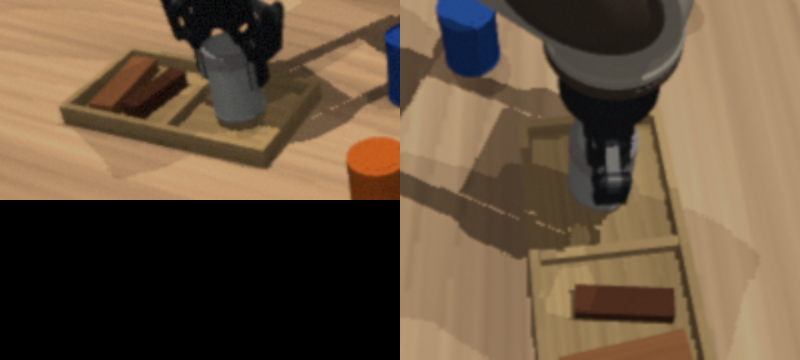

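The pictures show the tin at crop (238,95) in scene and (600,165) in side, upright and inside the cell walls with room to spare. Next is the gentle set-down.

Run:
```python
from h import *
import cv2
c=(.515,-.154)
print(fz().round(2))
h=r.servo_line([*c,TZ+.002],rate=.02,max_force=3); print(h,observe()["eef_pos"].round(4),fz(2).round(2))
if h:
    r.let_go(); r.servo_line([*c,.16],rate=.15); r.sleep(.2)
    r.move_pose([.40,.45,.30],rv(90))
    print(observe()["time_s"],observe()["force"])
for n in("scene","side"): cv2.imwrite(f"pics/f_{n}.png",optics.camera(n)["img"][:,:,::-1])
```

```text
[ 0.37 -0.09 -4.59]
True [ 0.5149 -0.154   0.0388] [-2.87  0.63  8.75]
27.4333 [ 0.22685745  0.23226227 -0.32232756]
```

View pics/f_scene.png

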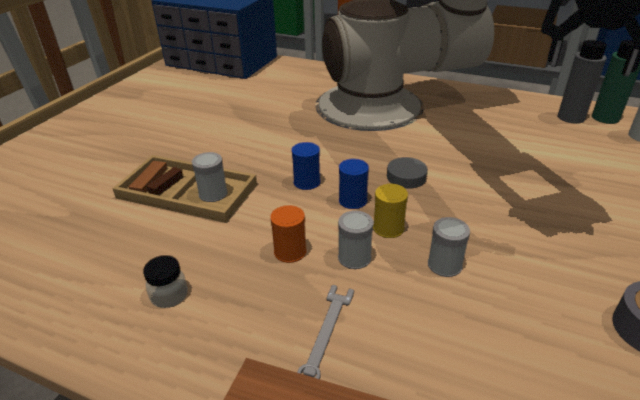

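View pics/f_side.png

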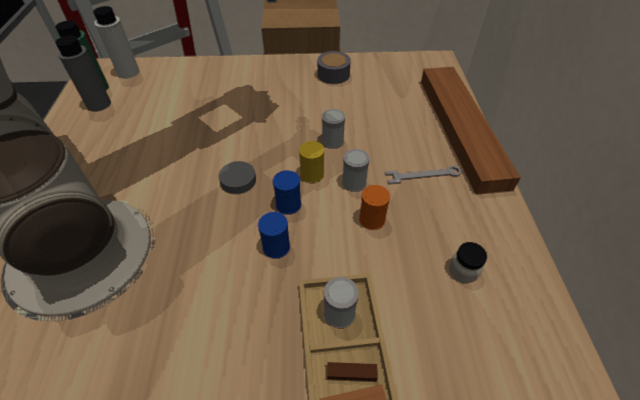

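Both views show the full tin upright in the middle of the empty cell (scene (210,177), side (341,302)). The two empties stand at their original pixels and the gripper is clear, so I'm handing in.

```bash
python3 -c "
from plant import r
r.finish_job()"
```

```text
the job is handed in; nothing more can be done
```

The full tin now stands upright in the empty half of the tray, and I handed the job in at about 27 s of the 62 s allowed. No verdict was reported.

- **Weighing:** I lifted each of the three grey tins in turn. The middle one read about 1.0 N and the left one (largest y) about 0.9 N, so both are empty. The one nearest the tray read about 4.4 N (0.45 kg), so that is the full one.
- **Placing:** I lowered the full tin slowly and stopped at contact, with the tool 8 mm higher than when I gripped the tin on the bench, which matches the tray floor. I let go only then.
- **Last checks:** In both fixed cameras the full tin is upright in the middle of the empty cell and clear of the walls. The two empty tins stand upright at the same pixels as at the start, and nothing else moved. The gripper is clear of everything.
- **Disagreements:** The scene and side cameras differed by about 8 mm in y. The overhead wrist view fell between them, so I used about the mean. The force readings taken before each lift included bench contact, so I judged the weights against the force with nothing held.

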